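# Work a square tube in behind the post

### The job

Push the long square tube into the three-sided steel bay at the back of the bench so that it finishes lying flat along the bay's back fence, between the two side cheeks and behind the round post. The post blocks it from going straight in, so angle it past by pushing first one end and then the other. Only push it with the fingers: do not pinch it, and keep it flat on the bench, never lifting or tipping it. Leave the pipe offcut, the stick of soapstone and the bolt where they are.

Things in the scene. Friction and masses are not known exactly. Their poses are not given: they have to be found in the camera images.
- tube: loose length of dark square steel tube lying on the bench, 40 wide, 285 long, 40 high, open ends, about 0.6 kg (a power cord lies flat across the bench here; it does not hinder the tube). Origin: centre of its underside; its y axis runs along its length. It starts nearer the robot than the bay, lying roughly parallel to the fence and to the right of the post; its +y end is then the left one (seen from the robot)
- tube_end_a (a point): centre of the tube's +y end (the left one at the start), 142.5 from the tube's middle and 20 above the bench
- tube_end_b (a point): centre of the tube's -y end (the right one at the start), 142.5 from the tube's middle and 20 above the bench
- bay: dark steel three-sided bay fixed to the bench, 45 high, open towards the robot. Origin: on the bench, at the middle of the back fence's front face. x points away from the robot, square into the fence; y points left along the fence. Its two side cheeks have inner faces at y = +180 and -180, are 12 thick and reach from the fence forward to x = -82. The floor between them is the bare bench. A low bolted flange lies behind the fence only
- post: plain round steel post fixed in the bench, 25 in diameter, 60 high. Origin: centre of its foot; axes parallel to the bay's. It stands in front of the bay's mouth, left of its middle: its centre is 95 in front of the fence face and 60 to 85 left of the bay's middle, so 82 remain clear between post and fence, but the gap between post and right cheek is shorter than the tube
- pipe: loose short piece of round steel pipe standing on end, 42 diameter, 60 high, to the right of the bay; leave it. Origin: centre of its underside
- chalk: loose white stick of soapstone, 12 x 45 x 6, lying left of the work, nearer the robot than the post; leave it. Origin: centre of its underside
- bolt: loose pale bolt, 22 x 58 x 20, lying on its side to the right of the bay; leave it. Origin: centre of its underside
Things that resemble listed ones, but are neither listed nor needed, are in the scene too. What is shaped like the post but green is not meant.

How it is judged:
On the way:
1. one end of the tube has gone in between the post and the fence (((x of tube_end_a in the frame of post above 0.02 m and y of tube_end_a in the frame of post above 0 m) or (x of tube_end_b in the frame of post above 0.02 m and y of tube_end_b in the frame of post above 0 m))), for 0.1 s.
At the end, for the whole second after the job is handed in: The tube lies flat on the bench between the cheeks, its back face within 10 mm of the fence at its middle and parallel to it within 0.05 rad (3 degrees), at rest (x of tube in the frame of bay between -0.03 and -0.015 m and y of tube in the frame of bay between -0.042 and 0.042 m and angle between the y axis of tube and the y axis of bay, either way round below 0.05 rad and height (world z) of tube below 0.006 m and angle between tube's own z axis and vertical below 0.05 rad and linear speed of tube below 0.01 m/s); the robot touches nothing.
It fails at once if the tube is pinched across its width (contact force between the fingers and tube_side_l above 6 N and contact force between the fingers and tube_side_r above 6 N).
It fails at once if the tube is lifted or tipped off the bench (height (world z) of tube above 0.012 m or angle between tube's own z axis and vertical above 0.12 rad).
It fails at once if the pipe offcut, the soapstone or the bolt is moved more than 20 mm (distance of any of pipe, chalk, bolt from where it was at the start of the episode above 0.02 m).
It also fails if it takes over 64 s, if anything falls off the work surface, if the arm or the gripper's body presses on something with over 40 N, if the wrist force passes 120 N, or if a joint passes its speed limit or range.

### The arm

A 7-joint arm with a two-finger parallel gripper is mounted at the origin on the work surface; the furniture and walls round the work are solid. World frame = base frame: x ahead of the robot, y to its left, z up, the work surface at z = 0. Lengths are in m, angles in rad, forces in N, time in s.
With the tool pointing down it reaches from about 0.425 to 1.025 m from the base axis. Payload 9.4 kg.
Tool frame: the origin (TCP) lies between the finger pads; the fingertips stand 8 mm ahead of it and the grasp point (between the pads) lies 11 mm behind it; z points along the fingers, y is the line along which they close (so a half turn about z gives the same grasp; the last joint's range is limited). The gripper opens to 93 mm and grips with 3 to 60 N. Pads are 15 mm wide; open, the fingers measure 128 mm over their backs; the gripper's body (75 mm by 188 mm) begins 65 mm behind the grasp point.
Start: joints at [1.18, 0.599, -0.003, 1.599, 0.002, 0.943, -0.08], TCP at [0.224, -0.69, 0.199] pointing down, gripper open.
Joint ranges: [-2.57, 2.57], [-0.35, 1.97], [-1.29, 1.29], [0.11, 2.56], [-1.05, 4.19], [0.11, 1.86], [-2.63, 2.63]. Speed limits (rad/s): [2.22, 2.22, 3.01, 3.01, 3.14, 3.14, 3.14].

### API

Orientations are given as [roll, pitch, yaw] about the fixed x, y, z axes, in that order (R = Rz(yaw) Ry(pitch) Rx(roll)).
In Python, from plant import bot gives the robot as it stands. The module is installed in compiled form; this text tells all that it offers.
- The arm moves only by the tool play_rows, never from a script. Its argument "deltas" is text: rows parted by semicolons, each of 5 numbers parted by spaces: the finger opening in cm, from 0 to 9.3, then the shift along the tool's x, y, z in cm, then the turn about the tool's z in degrees. In form: grip dx dy dz spin; .... A call has exactly 10 rows; each row is the pose to reach, as a shift and turn from the pose commanded when the call began, along the tool's axes at that moment; what a row does not reach only later rows make up. A row lasts 1/8 s, in which the tool goes at most 62.5 mm and 10.7 degrees, less where a joint would pass 70% of its speed; a pose out of reach is approached as far as the arm can. A call with a gripper value outside its range is refused whole. The fingers move at their own pace and stop on an object; "force" is the grip in N (left out, the last holds). Time passes only in rows, so rows that repeat a pose let the fingers close, or fill a call up. It gives the time, the measured TCP pose, the force, the opening and the grip force at its end, in the units of the state.
- bot.observe(): the state, without advancing time (a new reading comes with each control period).
- bot.get_image(name): name is "side" or "top"; returns (picture, depth): 384x512x3 uint8, red, green, blue; 384x512 float32, m along the optical axis (not along the pixel's ray), 0 where there is no reading.
- bot.camera_params(name): a dict with "intrinsics" (3x3 intrinsics, pixels), "distortion" ([k1, k2, p1, p2, k3] as OpenCV has them; the pictures are not rectified), "cam_to_world" (4x4, takes a point from camera to world coordinates). Camera axes: x right, y down, z forward; pixel columns grow to the right and rows downward; lengths in m; the calibration is good to about 2 mm. A picture is of the moment at which its call begins. camera_params takes no time and is no camera call.
- bot.sign_off(): hands the job in; it is judged then, once.
The state is a dict: "clock": time; "qpos": joint angles; "qd": joint speeds; "tau": joint torques, N m; "ee_pos": TCP position; "orientation": TCP orientation; "ft_force": force on the tool from outside, world axes, zero at the start; "moment": the same for the moment, N m; "finger_gap": opening from 0.0 (shut) to 1.0 (fully open); "grasp_force": force on a finger pad.
Only numpy, scipy, OpenCV 4.12 (cv2) and the standard library are available. Lean on these libraries where they do the work, as an engineer would, in place of code of your own. Each camera call takes 0.05 s, during which the arm holds its last target. There are 200 camera calls.

## Working session

There is one attempt and no reset: what is moved stays moved. The work goes in short steps, Python scripts to look and compute and a tool call to move; the robot and the scene stay as the last step left them, time stands still between calls to the robot, and variables do not carry over. Pictures are saved under pics/ and viewed, at most 10 in all, crops included, and the job is handed in when it is done.

Besides the shell and the picture viewer there is one more tool, called in YAML: its name, and indented under it one key for each argument. play_rows: Moves the arm, as the interface text tells. Its arguments: {"type":"object","properties":{"deltas":{"type":"string"},"force":{"type":"number"}},"required":["deltas"]}

```bash
mkdir -p pics; cat > h.py <<'E'
import numpy as np, cv2
from plant import bot
def shot(n,name):
    im,d=bot.get_image(n); cv2.imwrite(f'pics/{name}.png',im[:,:,::-1]); np.savez(f'pics/{name}.npz',im=im,d=d); return im,d
def world(n,uv,d):
    p=bot.camera_params(n); uv=np.asarray(uv,float).reshape(-1,1,2)
    r=cv2.undistortPoints(uv,np.array(p['intrinsics']),np.array(p['distortion'])).reshape(-1,2)
    T=np.array(p['cam_to_world']); c=np.c_[r*np.asarray(d).reshape(-1,1),np.asarray(d).ravel()]
    return c@T[:3,:3].T+T[:3,3]
def plane(n,uv,z):
    p=bot.camera_params(n); o=np.array(p['cam_to_world'])[:3,3]
    uv=np.asarray(uv,float).reshape(-1,2); q=world(n,uv,np.ones(len(uv)))-o
    return o+q*((z-o[2])/q[:,2:])
def cloud(n,d):
    v,u=np.mgrid[0:384,0:512]; w=world(n,np.c_[u.ravel(),v.ravel()],d.ravel()).reshape(384,512,3); w[d==0]=np.nan; return w
E
python3 - <<'E'
from h import *
a,da=shot('top','t0'); b,db=shot('side','s0')
cv2.imwrite('pics/a.png',a[:,:,::-1]);
for n in('top','side'):
    p=bot.camera_params(n);print(n,np.round(p['cam_to_world'],3).tolist(),np.round(p['intrinsics'],1).tolist())
print(bot.observe())
E
```

```text
top [[-0.013, -0.982, 0.19, 0.37], [-1.0, 0.01, -0.016, -0.078], [0.014, -0.19, -0.982, 1.036], [0.0, 0.0, 0.0, 1.0]] [[419.8, 0.0, 251.0], [0.0, 419.8, 193.4], [0.0, 0.0, 1.0]]
side [[-0.839, -0.35, 0.417, 0.162], [-0.544, 0.537, -0.645, 0.56], [0.002, -0.768, -0.641, 0.702], [0.0, 0.0, 0.0, 1.0]] [[408.7, 0.0, 252.1], [0.0, 408.7, 185.2], [0.0, 0.0, 1.0]]
{'clock': 0.1, 'qpos': array([ 1.18031222,  0.60004185, -0.00258167,  1.60003169,  0.00177294,
        0.9429108 , -0.07981747]), 'qd': array([-0.00104026, -0.00324225,  0.00088638, -0.00245621, -0.00145374,
        0.00029382, -0.00021274]), 'tau': array([ 5.07926612e-03, -7.66557455e+01,  1.50223184e+00, -2.52937692e+01,
       -5.22659265e-02,  1.35897411e-02,  1.30869199e-05]), 'ee_pos': array([ 0.22365185, -0.6891568 ,  0.19785465]), 'orientation': array([-3.14020577e+00,  8.63882958e-05,  3.13840891e-01]), 'ft_force': array([-0.22938201,  0.15600549,  0.13207964]), 'moment': array([ 0.00699679,  0.03900661, -0.0334121 ]), 'grasp_force': 0.0, 'finger_gap': 0.9985966764133637}
```

View pics/t0.png

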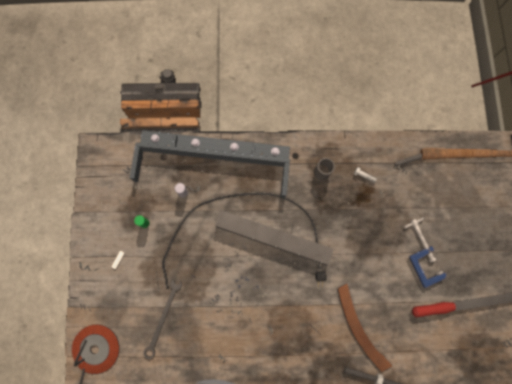

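View pics/s0.png

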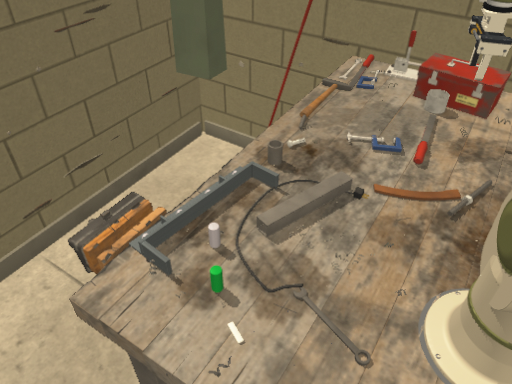

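The top view shows the bay fence from (140,140) to (290,155), the post at (180,188), with the green decoy at (140,221). The tube runs from (215,222) to (328,258), the pipe is at (325,167), the bolt at (366,175) and the chalk at (118,260). I'll measure these by depth.

```bash
cat >> h.py <<'E'
def tube(w):
    """tube: biggest rectangle of points with top height 36..43 mm inside work window, not bay-connected"""
    m=((w[...,2]>.032)&(w[...,2]<.044)).astype(np.uint8)
    return m
def rect(P):
    (c,s,a)=cv2.minAreaRect((P[:,:2]*1000).astype(np.float32)); 
    return c,s,a
E
python3 - <<'E'
from h import *
z=np.load('pics/t0.npz'); w=cloud('top',z['d']); 
print('bench z',np.nanmedian(w[290:340,180:320,2]))
m=((w[...,2]>.025)&(w[...,2]<.08)&(np.arange(384)[:,None]<300)).astype(np.uint8)
n,l,s,c=cv2.connectedComponentsWithStats(m)
for i in range(1,n):
    if s[i,4]>25:
        P=w[l==i]; print(i,s[i].tolist(),np.round(rect(P)[0],1),np.round(rect(P)[1:][0],1),round(rect(P)[2],1),'z',np.round(np.percentile(P[:,2],[5,50,95]),4), np.round(cv2.boxPoints(rect(P))).tolist())
# fence front top edge: points z>.04 in bay; per column the lowest row
for u in range(150,285,15):
    col=[v for v in range(135,175) if w[v,u,2]>.035]; print(u,[ (v,np.round(w[v,u]*1000).tolist()) for v in col[-2:]+col[:1]])
print('cheeks'); 
for v in (165,170,175,180,190):
    for lo,hi in((125,150),(275,295)):
        us=[u for u in range(lo,hi) if w[v,u,2]>.035]; print(v,[np.round(w[v,u]*1000).tolist() for u in (us[:1]+us[-1:])])
E
```

```text
bench z 0.0009920621437478072
1 [129, 134, 161, 63, 1404] [642.3   4.8] [384.  128.4] 83.0 z [0.0285 0.0446 0.0483] [[555.0, -178.0], [683.0, -194.0], [729.0, 188.0], [602.0, 203.0]]
40 [315, 158, 20, 20, 205] [ 623.7 -274.4] [42.3 41.2] 88.5 z [0.0282 0.0508 0.0626] [[603.0, -295.0], [644.0, -296.0], [645.0, -254.0], [604.0, -253.0]]
41 [175, 183, 13, 13, 117] [573.3  74.4] [23.6 24.2] 60.8 z [0.0313 0.0601 0.0633] [[557.0, 70.0], [578.0, 58.0], [590.0, 79.0], [568.0, 91.0]]
42 [216, 210, 118, 56, 2065] [ 456.3 -147.5] [283.4  41. ] 70.0 z [0.0373 0.0407 0.0438] [[388.0, -274.0], [427.0, -288.0], [524.0, -21.0], [486.0, -7.0]]
43 [134, 216, 14, 12, 123] [496.9 168.3] [24.3 23.1] 47.8 z [0.031  0.06   0.0635] [[480.0, 167.0], [497.0, 152.0], [514.0, 169.0], [496.0, 185.0]]
44 [162, 267, 7, 22, 66] [365.2 108.7] [52.   7.6] 16.2 z [0.0271 0.0417 0.0525] [[339.0, 105.0], [341.0, 98.0], [391.0, 112.0], [389.0, 120.0]]
150 [(147, [681.0, 153.0, 44.0]), (148, [679.0, 153.0, 43.0]), (144, [688.0, 153.0, 46.0])]
165 [(148, [678.0, 116.0, 45.0]), (149, [674.0, 115.0, 47.0]), (145, [685.0, 11
[... 373 characters left out ...]
[(157, [652.0, -69.0, 46.0]), (158, [652.0, -69.0, 38.0]), (154, [661.0, -69.0, 43.0])]
255 [(159, [648.0, -105.0, 42.0]), (160, [647.0, -105.0, 37.0]), (156, [655.0, -105.0, 43.0])]
270 [(160, [645.0, -142.0, 43.0]), (161, [643.0, -142.0, 41.0]), (157, [652.0, -142.0, 44.0])]
cheeks
165 [[635.0, 195.0, 47.0], [636.0, 187.0, 41.0]]
165 [[631.0, -176.0, 47.0], [631.0, -185.0, 47.0]]
170 [[623.0, 200.0, 45.0], [623.0, 188.0, 43.0]]
170 [[621.0, -174.0, 38.0], [619.0, -185.0, 46.0]]
175 [[610.0, 202.0, 45.0], [612.0, 189.0, 38.0]]
175 [[607.0, -173.0, 43.0], [606.0, -182.0, 44.0]]
180 []
180 [[593.0, -172.0, 48.0], [594.0, -182.0, 45.0]]
190 []
190 [[571.0, -168.0, 36.0], [569.0, -179.0, 43.0]]
```

```bash
cat >> h.py <<'E'
B=np.array([.6605,.0027]); BY=np.radians(-6.9)
def R(a): return np.array([[np.cos(a),-np.sin(a)],[np.sin(a),np.cos(a)]])
def b2w(p): return B+R(BY)@np.asarray(p,float)
def w2b(p): return R(BY).T@(np.asarray(p,float)-B)
def go(p,z,yaw):
    """print delta (cm,deg) to world xy p, height z, world yaw deg"""
    o=bot.observe(); y=o['orientation'][2]; d=R(y).T@(np.asarray(p)-o['ee_pos'][:2])
    s=(-(yaw-np.degrees(y))+90)%180-90
    print('delta',np.round([d[0]*100,-d[1]*100,(o['ee_pos'][2]-z)*100],2),'spin',round(s,1),'| tgt',np.round(p,4),'now',np.round(o['ee_pos'],4),'bay',np.round(w2b(o['ee_pos'][:2]),4),round(np.degrees(y),1),'F',np.round(o['ft_force'],1),'t',o['clock'],'q',np.round(o['qpos'],2))
def find():
    im,d=bot.get_image('top'); w=cloud('top',d)
    X=(w[...,:2]-B)@R(BY)
    m=((w[...,2]>.03)&(w[...,2]<.047)&(X[...,0]>-.33)&(X[...,0]<-.004)&(X[...,1]>-.36)&(X[...,1]<.174)&~((X[...,0]>-.1)&(X[...,1]<-.170))&(np.hypot(X[...,0]+.095,X[...,1]-.061)>.018)).astype(np.uint8)
    n,l,s,c=cv2.connectedComponentsWithStats(m)
    i=1+np.argmax(s[1:,4]); P=X[l==i]; r=rect(P); bx=cv2.boxPoints(r)
    e=bx-np.roll(bx,1,0); v=e[np.argmax(np.hypot(*e.T))]; v=v if v[1]>0 else -v
    th=np.degrees(np.arctan2(v[0],v[1])); print('tube bay c',np.round(r[0],1),'size',np.round(r[1],1),'theta',round(th,1),'npx',s[i,4]); u=v/np.hypot(*v)
    print(' endA',np.round(np.array(r[0])+142.5*u,1),'endB',np.round(np.array(r[0])-142.5*u,1)); return im,w,np.array(r[0])/1000,th
E
python3 - <<'E'
from h import *
find(); go([.418,-.130],.2,-24.9)
z=np.load('pics/t0.npz'); w=cloud('top',z['d'])
print('plug',np.round(np.nanpercentile(w[262:280,314:328].reshape(-1,3),[5,95],axis=0),3)); q=w[262:280,314:328]; print(np.round(q[q[...,2]>.008].mean(0),3),(q[...,2]>.008).sum())
E
```

```text
tube bay c [-184.9 -173.9] size [283.7  41. ] theta 13.2 npx 2042
 endA [-152.4  -35.2] endB [-217.3 -312.7]
delta [ 35.75 -47.19  -0.2 ] spin 42.9 | tgt [ 0.418 -0.13 ] now [ 0.2236 -0.6892  0.198 ] bay [-0.3506 -0.7394] 18.0 F [-0.7  0.6  0.1] t 0.15 q [ 1.18  0.6  -0.    1.6   0.    0.94 -0.08]
plug [[ 0.357 -0.277 -0.001]
 [ 0.396 -0.246  0.038]]
[ 0.373 -0.259  0.024] 138
```

play_rows:
  deltas: "8 3.6 -4.7 0 5; 8 7.2 -9.5 0 10; 8 10.8 -14.2 0 15; 8 14.4 -18.9 0 20; 8 18 -23.6 0 25; 8 21.6 -28.4 0 30; 8 25.2 -33 0 35; 8 28.8 -37.8 0 40; 8 32.4 -42.5 0 43; 8 35.8 -47.2 0 43"

```text
clock: 1.4
ee_pos: [0.4191, -0.1282, 0.1987]
orientation: [-3.142, -0.001, -0.437]
ft_force: [1.8, -0.2, 0.3]
finger_gap: 0.86
grasp_force: 0.0
```

play_rows:
  deltas: "8 0 0 6 0; 8 0 0 12 0; 8 0 0 17 0; 8 0 0 18 0; 8 0.8 0 18 0; 8 1.6 0 18 0; 8 2.4 0 18 0; 8 3.2 0 18 0; 8 4 0 18 0; 8 4.8 0 18 0"

```text
clock: 2.65
ee_pos: [0.4585, -0.1489, 0.0207]
orientation: [3.141, 0.006, -0.435]
ft_force: [-12.5, 7.2, 11.1]
finger_gap: 0.86
grasp_force: 7.1
```

play_rows:
  deltas: "8 0.8 0 0 0; 8 1.6 0 0 0; 8 2.2 0 0 0; 8 2.6 0 0 0; 8 2.6 0 0 0; 8 1.8 0 0 0; 8 0.5 0 0 0; 8 0.5 0 -6 0; 8 0.5 0 -10 0; 8 0.5 0 -10 0"

```text
clock: 3.9
ee_pos: [0.4685, -0.153, 0.122]
orientation: [-3.14, -0.007, -0.437]
ft_force: [-0.6, -0.2, -0.1]
finger_gap: 0.86
grasp_force: 0.0
```

```bash
python3 - <<'E'
from h import *
im,w,c,th=find(); t=np.radians(th); u=np.array([np.sin(t),np.cos(t)])
for k in (.142+.0075+.025,): go(b2w(c-k*u),.15,-6.9-th+90)
cv2.imwrite('pics/t1.png',im[:,:,::-1])
E
```

```text
tube bay c [-95.3 -67.9] size [26.7 40.2] theta -72.9 npx 187
 endA [-231.5  -25.9] endB [  40.9 -109.8]
delta [ 21.4  -13.13  -2.96] spin -1.0 | tgt [ 0.7171 -0.1242] now [ 0.4677 -0.1527  0.1204] bay [-0.1728 -0.1775] -25.0 F [ 0.1  0.2 -0.5] t 3.95 q [ 0.14  0.44  0.09  2.21 -0.08  0.49 -1.72]
```

View pics/t1.png

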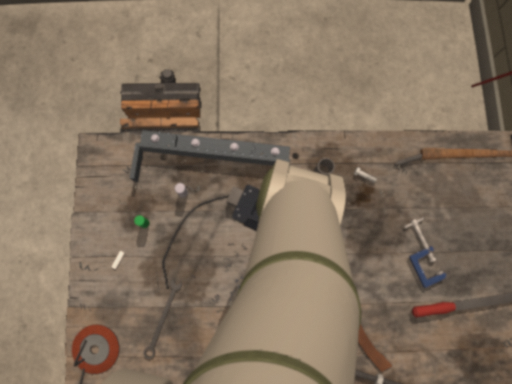

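The arm hides the tube at about (240,205) from above, so I'll also use the side camera's depth.

```bash
sed -i "s/def find():/def find(cam='side'):/; s/im,d=bot.get_image('top'); w=cloud('top',d)/im,d=bot.get_image(cam); w=cloud(cam,d)/" h.py
python3 - <<'E'
from h import *
im,w,c,th=find(); t=np.radians(th); u=np.array([np.sin(t),np.cos(t)])
go(b2w(c-.18*u),.12,-6.9-th+90)
cv2.imwrite('pics/s1.png',im[:,:,::-1])
z=np.load('pics/s0.npz'); 
import h
class F: pass
E
```

```text
tube bay c [-134.9 -189.8] size [283.5  44.2] theta 17.6 npx 1341
 endA [-91.8 -54. ] endB [-178.1 -325.6]
delta [ 4.2  17.99 -0.07] spin 89.5 | tgt [ 0.429  -0.3333] now [ 0.467  -0.1525  0.1193] bay [-0.1735 -0.1773] -25.0 F [ 0.4 -0.1 -0.1] t 4.0 q [ 0.14  0.44  0.09  2.21 -0.08  0.49 -1.72]
```

View pics/s1.png

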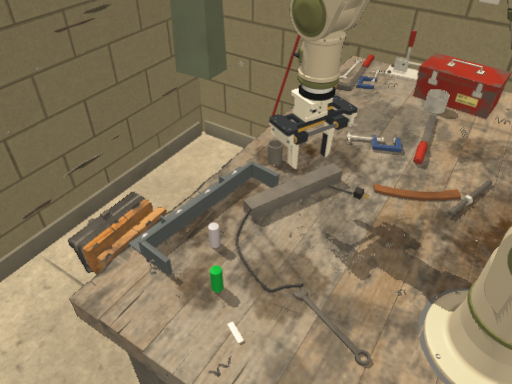

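play_rows:
  deltas: "1.5 0.5 2 0 -10; 1.5 1 4 0 -20; 1.5 1.5 6 0 -30; 1.5 2 8.5 0 -40; 1.5 2.5 11 0 -50; 1.5 3 13.5 0 -60; 1.5 3.6 16 0 -70; 1.5 4.2 18 0 -80; 1.5 4.2 18 0 -90.5; 1.5 4.2 18 0 -90.5"

```text
clock: 5.25
ee_pos: [0.4278, -0.3332, 0.1172]
orientation: [-3.14, -0.002, 1.141]
ft_force: [0.5, 0.2, 0.0]
finger_gap: 0.163
grasp_force: 0.0
```

```bash
python3 - <<'E'
from h import *
im,w,c,th=find('top'); im,w,c,th=find(); t=np.radians(th); u=np.array([np.sin(t),np.cos(t)])
go(b2w(c-.18*u),.022,-6.9-th+90)
E
```

```text
tube bay c [-135.4 -191.1] size [286.2  40.9] theta 18.0 npx 2032
 endA [-91.3 -55.6] endB [-179.5 -326.6]
tube bay c [-135.1 -189.8] size [283.9  43.7] theta 17.9 npx 1344
 endA [-91.3 -54.2] endB [-178.8 -325.5]
delta [-0.01 -0.    9.58] spin 0.0 | tgt [ 0.4282 -0.333 ] now [ 0.4282 -0.3329  0.1178] bay [-0.1903 -0.3611] 65.3 F [-0.3  0.   0.3] t 5.35 q [ 0.84  0.52 -0.4   2.07  0.34  0.61 -0.22]
```

play_rows:
  deltas: "1.5 0 0 5 0; 1.5 0 0 9.5 0; 1.5 0.5 0 9.5 0; 1.5 1.5 0 9.5 0; 1.5 2.5 0 9.5 0; 1.5 3.5 0 9.5 0; 1.5 4.5 0 9.5 0; 1.5 5.5 0 9.5 0; 1.5 6.5 0 9.5 0; 1.5 7 0 9.5 0"

```text
clock: 6.6
ee_pos: [0.458, -0.269, 0.0236]
orientation: [-3.141, -0.0, 1.144]
ft_force: [-0.2, 0.1, -0.6]
finger_gap: 0.163
grasp_force: 0.0
```

```bash
python3 - <<'E'
from h import *
find('top'); im,w,c,th=find(); t=np.radians(th); u=np.array([np.sin(t),np.cos(t)])
go(b2w(c-.15*u),.022,-6.9-th+90)
E
```

```text
tube bay c [-126.9 -165.2] size [232.1  40.7] theta 18.2 npx 1612
 endA [-82.4 -29.8] endB [-171.3 -300.5]
tube bay c [-135.5 -190.1] size [284.7  45.6] theta 17.8 npx 1268
 endA [-92.  -54.4] endB [-178.9 -325.8]
delta [-4.08 -0.05  0.16] spin 0.2 | tgt [ 0.4406 -0.306 ] now [ 0.4579 -0.2691  0.0236] bay [-0.1685 -0.2941] 65.5 F [ 0.1 -0.7  0.1] t 6.7 q [ 0.6   0.65 -0.26  2.16  0.44  0.38 -0.44]
```

```bash
python3 - <<'E'
from h import *
im,d=shot('side','s2'); t,_=shot('top','t2')
a=cv2.resize(im[110:250,200:380],None,fx=3,fy=3); b=cv2.resize(t[130:290,180:350],None,fx=2,fy=2)
c=np.zeros((420,540+340,3),np.uint8); c[:,:540]=a; c[:320,540:]=b
cv2.imwrite('pics/c2.png',cv2.resize(c,(800,382))[:,:,::-1])
E
```

```text
(no output)
```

View pics/c2.png

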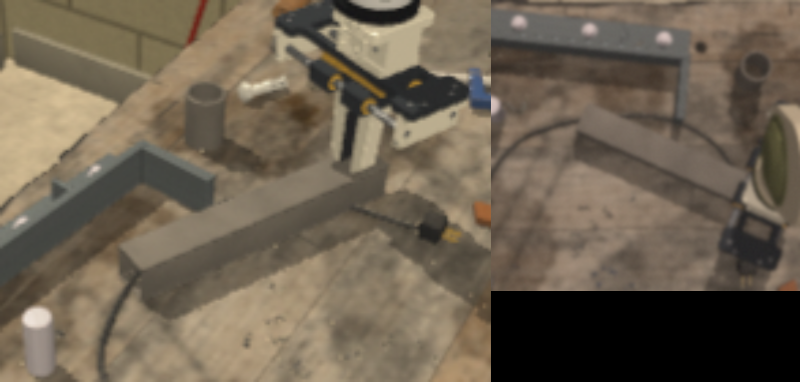

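The image shows the fingertips inside the tube's open end at about (355,155), and the tube has not moved. I'll back straight out, set the fingers wide enough to bear on the two wall ends, and come back slowly.

play_rows:
  deltas: "1.5 -1 0 0 0; 1.5 -2.5 0 0 0; 1.5 -4 0 0 0; 1.5 -5.5 0 0 0; 1.5 -6 0 0 0; 2.8 -6 0 0 0; 2.8 -6 0 0 0; 2.8 -6 0 0 0; 2.8 -5.5 0 0 0; 2.8 -5 0 0 0"

```text
clock: 8.05
ee_pos: [0.4372, -0.3146, 0.0236]
orientation: [3.142, -0.0, 1.143]
ft_force: [0.3, 0.4, 0.7]
finger_gap: 0.304
grasp_force: 0.0
```

```bash
python3 - <<'E'
from h import *
im,w,c,th=find(); t=np.radians(th); u=np.array([np.sin(t),np.cos(t)])
go(b2w(c-.15*u),.022,-6.9-th+90)
print(bot.observe()['finger_gap'])
E
```

```text
tube bay c [-135.2 -190.6] size [284.8  44.2] theta 18.1 npx 1345
 endA [-90.8 -55.2] endB [-179.6 -326. ]
delta [ 0.8  -0.11  0.17] spin 0.6 | tgt [ 0.4399 -0.3061] now [ 0.4376 -0.3139  0.0237] bay [-0.1833 -0.3411] 65.6 F [0.2 0.6 0.3] t 8.1 q [ 0.71  0.66 -0.28  2.15  0.45  0.39 -0.36]
0.3016187111839654
```

play_rows:
  deltas: "2.8 0.4 0 0 0; 2.8 0.6 0 0 0; 2.8 0.8 0 0 0; 2.8 1 0 0 0; 2.8 1.2 0 0 0; 2.8 1.4 0 0 0; 2.8 1.6 0 0 0; 2.8 1.9 0 0 0; 2.8 2.2 0 0 0; 2.8 2.5 0 0 0"

```text
clock: 9.35
ee_pos: [0.4473, -0.2922, 0.0236]
orientation: [3.142, 0.0, 1.143]
ft_force: [-0.3, 0.5, 0.1]
finger_gap: 0.302
grasp_force: 0.0
```

```bash
python3 - <<'E'
from h import *
im,w,c,th=find(); t=np.radians(th); u=np.array([np.sin(t),np.cos(t)])
go(b2w(c-.15*u),.022,-6.9-th+90)
print(bot.observe()['finger_gap'])
E
```

```text
tube bay c [-135. -190.] size [284.3  45. ] theta 18.1 npx 1336
 endA [-90.7 -54.6] endB [-179.4 -325.5]
delta [-1.56 -0.11  0.16] spin 0.5 | tgt [ 0.4401 -0.3056] now [ 0.4476 -0.2918  0.0236] bay [-0.176 -0.318] 65.5 F [-0.2  1.1 -0.1] t 9.4 q [ 0.66  0.65 -0.27  2.16  0.44  0.38 -0.4 ]
0.3016710057794682
```

```bash
python3 - <<'E'
from h import *
o=bot.observe(); y=o['orientation'][2]
im,d=shot('side','s3')
w=cloud('side',d); L=(w[...,:2]-o['ee_pos'][:2])@R(y); L[...,1]*=-1
k=(np.abs(L[...,0])<.06)&(np.abs(L[...,1])<.08)
for lo in (.012,.02,.03,.038,.042,.046,.05,.06,.07,.08,.09):
    m=k&(w[...,2]>lo)&(w[...,2]<lo+.008); P=L[m]*1000
    print(lo,m.sum(),np.round(np.percentile(P,[2,25,50,75,98],axis=0),0).T.tolist() if m.sum() else '')
a=cv2.resize(im[120:220,250:380],None,fx=6,fy=6,interpolation=cv2.INTER_CUBIC); cv2.imwrite('pics/c3.png',a[:,:,::-1])
E
```

```text
0.012 44 [[-5.0, 10.0, 26.0, 43.0, 59.0], [-75.0, -20.0, -19.0, -18.0, -17.0]]
0.02 38 [[-5.0, 9.0, 27.0, 41.0, 58.0], [-36.0, -20.0, -19.0, -18.0, -17.0]]
0.03 79 [[-4.0, 11.0, 28.0, 44.0, 59.0], [-20.0, -19.0, -17.0, 3.0, 19.0]]
0.038 179 [[-3.0, 13.0, 28.0, 44.0, 57.0], [-20.0, -9.0, 1.0, 11.0, 19.0]]
0.042 23 [[-2.0, 3.0, 10.0, 11.0, 13.0], [-22.0, -4.0, 14.0, 15.0, 25.0]]
0.046 28 [[-5.0, 2.0, 9.0, 11.0, 12.0], [-29.0, -22.0, 13.0, 15.0, 24.0]]
0.05 39 [[-6.0, 2.0, 9.0, 11.0, 13.0], [-30.0, -27.0, 12.0, 14.0, 24.0]]
0.06 42 [[-4.0, 3.0, 10.0, 12.0, 14.0], [-31.0, -29.0, -17.0, 14.0, 23.0]]
0.07 46 [[-5.0, 3.0, 10.0, 11.0, 14.0], [-32.0, -27.0, 12.0, 15.0, 27.0]]
0.08 45 [[-5.0, 4.0, 10.0, 12.0, 13.0], [-33.0, -30.0, 11.0, 15.0, 25.0]]
0.09 47 [[-4.0, 3.0, 10.0, 11.0, 13.0], [-33.0, -31.0, -17.0, 15.0, 25.0]]
```

View pics/c3.png

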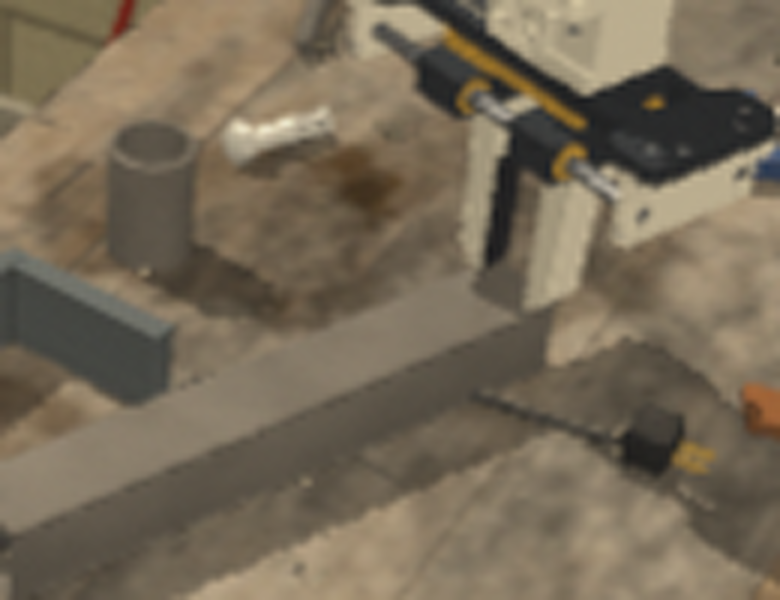

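The crop shows the fingers overlapping the tube end at about (490,300) with no contact. I'll back out, widen to the wall spacing and try again.

play_rows:
  deltas: "2.8 -1 0 0 0; 2.8 -2.5 0 0 0; 2.8 -3.5 0 0 0; 3.5 -3.5 0 0 0; 3.5 -3.5 0 0 0; 3.5 -3.5 0 0 0; 3.5 -3 0 0 0; 3.5 -2.6 -0.1 0 0; 3.5 -2.2 -0.1 0 0; 3.5 -1.9 -0.1 0 0"

```text
clock: 10.7
ee_pos: [0.4387, -0.3089, 0.0236]
orientation: [3.142, -0.0, 1.143]
ft_force: [-0.4, 0.8, -0.0]
finger_gap: 0.374
grasp_force: 0.0
```

play_rows:
  deltas: "3.5 0.3 0 0 0; 3.5 0.6 0 0 0; 3.5 0.9 0 0 0; 3.5 1.2 0 0 0; 3.5 1.5 0 0 0; 3.5 1.8 0 0 0; 3.5 2.1 0 0 0; 3.5 2.4 0 0 0; 3.5 2.7 0 0 0; 3.5 3 0 0 0"

```text
clock: 11.95
ee_pos: [0.451, -0.2819, 0.0236]
orientation: [-3.142, 0.0, 1.143]
ft_force: [-0.0, -0.3, -0.4]
finger_gap: 0.375
grasp_force: 0.0
```

```bash
python3 - <<'E'
from h import *
im,w,c,th=find(); t=np.radians(th); u=np.array([np.sin(t),np.cos(t)])
go(b2w(c-.15*u),.022,-6.9-th+90)
print(bot.observe()['finger_gap'])
E
```

```text
tube bay c [-136.2 -188.6] size [283.8  46.9] theta 17.6 npx 1316
 endA [-93.1 -52.8] endB [-179.3 -324.5]
delta [-2.56 -0.02  0.16] spin 0.0 | tgt [ 0.4404 -0.3047] now [ 0.4512 -0.2815  0.0236] bay [-0.1736 -0.3073] 65.5 F [ 0.7 -0.4  0. ] t 12.0 q [ 0.63  0.65 -0.26  2.16  0.44  0.38 -0.42]
0.3783394670711733
```

play_rows:
  deltas: "3.5 -1.2 0 0 0; 3.5 -2.5 0 0 0; 3.5 -4 0 0 0; 2.6 -4.5 0 0.6 0; 2.6 -4.5 0 0.8 0; 2.6 -4.5 0 0.8 0; 2.6 -4.2 0 0.8 0; 2.6 -3.9 0 0.8 0; 2.6 -3.6 0 0.8 0; 2.6 -3.3 0 0.8 0"

```text
clock: 13.25
ee_pos: [0.4374, -0.3118, 0.0157]
orientation: [3.141, 0.0, 1.143]
ft_force: [-0.5, -0.0, 0.2]
finger_gap: 0.279
grasp_force: 0.0
```

play_rows:
  deltas: "2.6 0.2 0 0 0; 2.6 0.4 0 0 0; 2.6 0.6 0 0 0; 2.6 0.8 0 0 0; 2.6 1 0 0 0; 2.6 1.2 0 0 0; 2.6 1.4 0 0 0; 2.6 1.6 0 0 0; 2.6 1.8 0 0 0; 2.6 2 0 0 0"

```text
clock: 14.5
ee_pos: [0.4446, -0.2953, 0.0156]
orientation: [-3.141, 0.002, 1.141]
ft_force: [-2.5, -5.9, 0.1]
finger_gap: 0.278
grasp_force: 2.8
```

```bash
python3 - <<'E'
from h import *
im,w,c,th=find(); t=np.radians(th); u=np.array([np.sin(t),np.cos(t)])
go(b2w(c-.15*u),.016,-6.9-th+90)
E
```

```text
tube bay c [-133.4 -184.7] size [301.7  51.3] theta 19.2 npx 1408
 endA [-86.5 -50.2] endB [-180.3 -319.3]
delta [-0.6  -0.27 -0.04] spin 1.5 | tgt [ 0.4398 -0.2993] now [ 0.4448 -0.295   0.0156] bay [-0.1784 -0.3215] 65.4 F [-2.5 -4.9  0.2] t 14.55 q [ 0.65  0.67 -0.25  2.16  0.45  0.36 -0.41]
```

Contact happens at the lower height, at about 6 N in total. I'll keep pushing along the axis.

play_rows:
  deltas: "2.6 0.3 0 0 0; 2.6 0.7 0 0 0; 2.6 1.2 0 0 0; 2.6 1.8 0 0 0; 2.6 2.4 0 0 0; 2.6 3 0 0 0; 2.6 3.6 0 0 0; 2.6 4.2 0 0 0; 2.6 4.8 0 0 0; 2.6 5.4 0 0 0"

```text
clock: 15.8
ee_pos: [0.4669, -0.2461, 0.0156]
orientation: [-3.141, 0.002, 1.141]
ft_force: [-2.2, -5.2, 1.4]
finger_gap: 0.279
grasp_force: 3.1
```

```bash
python3 - <<'E'
from h import *
find('top'); im,w,c,th=find(); t=np.radians(th); u=np.array([np.sin(t),np.cos(t)])
go(b2w(c-.15*u),.016,-6.9-th+90); shot('side','s4')
X=(w[...,:2]-B)@R(BY); m=(w[...,2]>.036)&(w[...,2]<.043)&(X[...,0]>-.25)&(X[...,0]<-.02)&(X[...,1]<.17)&(X[...,1]>-.26)&(np.hypot(X[...,0]+.095,X[...,1]-.061)>.02)&~((X[...,0]>-.1)&(X[...,1]<-.17))
P=X[m]*1000; r=rect(P); print(r, cv2.boxPoints(r).round(), m.sum())
E
```

```text
tube bay c [-113.6 -119.7] size [269.6  41.2] theta 18.0 npx 1873
 endA [-69.5  15.8] endB [-157.7 -255.2]
tube bay c [-120.8 -131.3] size [301.7  51.6] theta 17.7 npx 1517
 endA [-77.4   4.5] endB [-164.1 -267. ]
delta [-0.61 -0.27 -0.04] spin 0.1 | tgt [ 0.4624 -0.2495] now [ 0.4674 -0.2451  0.0156] bay [-0.1619 -0.2692] 65.5 F [-1.6 -2.4  0.3] t 15.9 q [ 0.54  0.66 -0.24  2.18  0.44  0.35 -0.49]
((-119961.890625, -48783.484375), (134836.8125, 421046.40625), 1.88377046585083) [[-194264.  159410.]
 [-180424. -261409.]
 [ -45660. -256977.]
 [ -59500.  163842.]] 1325
```

play_rows:
  deltas: "2.6 0.4 0 0 0; 2.6 0.9 0 0 0; 2.6 1.5 0 0 0; 2.6 2.1 0 0 0; 2.6 2.7 0 0 0; 2.6 3.3 0 0 0; 2.6 3.9 0 0 0; 2.6 4.5 0 0 0; 2.6 5.1 0 0 0; 2.6 5.7 0 0 0"

```text
clock: 17.2
ee_pos: [0.4907, -0.1941, 0.0156]
orientation: [-3.141, 0.002, 1.141]
ft_force: [-2.5, -6.2, 1.0]
finger_gap: 0.28
grasp_force: 3.3
```

```bash
python3 - <<'E'
from h import *
im,w,c,th=find('top'); go(b2w(c),.016,65.4)
E
```

```text
tube bay c [-94.9 -60.6] size [259.3  41.2] theta 18.0 npx 1789
 endA [-50.9  74.9] endB [-138.9 -196.2]
delta [16.19  0.06 -0.04] spin 0.0 | tgt [ 0.559  -0.0461] now [ 0.4912 -0.1931  0.0156] bay [-0.1446 -0.2147] 65.4 F [-2.1 -5.  -0.1] t 17.25 q [ 0.42  0.66 -0.22  2.18  0.41  0.35 -0.58]
```

play_rows:
  deltas: "2.6 0.6 0 0 0; 2.6 1.2 0 0 0; 2.6 1.9 0 0 0; 2.6 2.6 0 0 0; 2.6 3.3 0 0 0; 2.6 4 0 0 0; 2.6 4.7 0 0 0; 2.6 5.4 0 0 0; 2.6 6 0 0 0; 2.6 6.5 0 0 0"

```text
clock: 18.5
ee_pos: [0.5174, -0.135, 0.0156]
orientation: [-3.14, 0.002, 1.141]
ft_force: [-4.1, -7.0, 2.7]
finger_gap: 0.28
grasp_force: 3.7
```

```bash
python3 - <<'E'
from h import *
im,w,c,th=find('top'); go(b2w(c),.016,65.4)
E
```

```text
tube bay c [-73.4   6.5] size [248.9  41. ] theta 17.8 npx 1629
 endA [-29.9 142.1] endB [-117.  -129.2]
delta [16.77  0.08 -0.04] spin 0.0 | tgt [0.5884 0.0179] now [ 0.5179 -0.1343  0.0156] bay [-0.1251 -0.1531] 65.4 F [-2.5 -5.2  2. ] t 18.55 q [ 0.29  0.66 -0.21  2.16  0.38  0.35 -0.67]
```

play_rows:
  deltas: "2.6 -1 0 0 0; 2.6 -2.5 0 0 0; 2.6 -4 0 0 0; 2.6 -4 0 -5 0; 2.6 -4 0 -9 0; 5 -4 0 -9 10; 8 -4 0 -9 20; 9 -4 0 -9 30; 9 -4 0 -9 40; 9 -4 0 -9 50"

```text
clock: 19.8
ee_pos: [0.5014, -0.1712, 0.1056]
orientation: [3.142, 0.0, 0.263]
ft_force: [0.5, 0.5, -0.1]
finger_gap: 0.767
grasp_force: 0.0
```

```bash
python3 - <<'E'
from h import *
find('top');find('side'); go(b2w([-.175,-.04]),.0157,-6.9)
E
```

```text
tube bay c [-73.4   6.6] size [250.6  41.1] theta 17.9 npx 1577
 endA [-29.6 142.2] endB [-117.3 -129. ]
tube bay c [-78.4  -8.7] size [286.1  44.3] theta 17.4 npx 1664
 endA [-35.7 127.3] endB [-121.1 -144.6]
delta [  2.21 -15.46   8.99] spin 22.2 | tgt [ 0.482 -0.016] now [ 0.5015 -0.1709  0.1056] bay [-0.137  -0.1914] 15.3 F [-0.4  0.5 -0.1] t 19.9 q [ 0.28  0.5  -0.08  2.13  0.08  0.52 -1.17]
```

play_rows:
  deltas: "9 0.6 -4 0 8; 9 1.2 -8 0 16; 9 1.8 -12 0 22.2; 9 2.2 -15.5 0 22.2; 9 2.2 -15.5 0 22.2; 9 2.2 -15.5 4 22.2; 9 2.2 -15.5 7 22.2; 9 2.2 -15.5 9 22.2; 9 2.2 -15.5 9 22.2; 9 2.2 -15.5 9 22.2"

```text
clock: 21.15
ee_pos: [0.482, -0.0157, 0.0161]
orientation: [-3.142, -0.0, -0.117]
ft_force: [-0.8, 0.0, 1.2]
finger_gap: 0.966
grasp_force: 0.0
```

```bash
python3 - <<'E'
from h import *
find('side'); go(b2w([-.175,-.04]),.0157,-6.9)
E
```

```text
tube bay c [-59.3  50.8] size [161.3  45.8] theta 17.4 npx 959
 endA [-16.7 186.8] endB [-102.   -85.2]
delta [-0.02  0.05  0.07] spin 0.2 | tgt [ 0.482 -0.016] now [ 0.4822 -0.0155  0.0164] bay [-0.1748 -0.0395] -6.7 F [-0.3 -0.7 -1. ] t 21.2 q [-0.1   0.63  0.02  2.29 -0.07  0.22 -1.71]
```

play_rows:
  deltas: "9 1 0 0 0; 9 2 0 0 0; 9 2.8 0 0 0; 9 3.6 0 0 0; 9 4.4 0 0 0; 9 5.2 0 0 0; 9 6 0 0 0; 9 6.8 0 0 0; 9 7.6 0 0 0; 9 8 0 0 0"

```text
clock: 22.45
ee_pos: [0.5591, -0.0252, 0.0152]
orientation: [3.14, 0.005, -0.119]
ft_force: [-6.4, -2.6, 3.5]
finger_gap: 0.966
grasp_force: 3.2
```

```bash
python3 - <<'E'
from h import *
find('top');find('side'); go(b2w([-.05,-.04]),.0157,-6.9)
print(bot.observe()['finger_gap'])
E
```

```text
tube bay c [ -77.1 -139.9] size [39.5 10.3] theta 89.7 npx 64
 endA [  65.4 -139.3] endB [-219.6 -140.5]
tube bay c [-59.4  64.6] size [152.4  64. ] theta 7.8 npx 939
 endA [-39.9 205.8] endB [-78.8 -76.5]
delta [ 4.69  0.03 -0.05] spin 0.1 | tgt [ 0.6061 -0.031 ] now [ 0.5595 -0.0252  0.0152] bay [-0.0969 -0.0398] -6.8 F [-4.  -1.8  2.5] t 22.55 q [-0.08  0.68  0.03  2.11 -0.06  0.36 -1.69]
0.968057336473537
```

play_rows:
  deltas: "9 0.6 0 0 0; 9 1.2 0 0 0; 9 1.8 0 0 0; 9 2.3 0 0 0; 9 2.7 0 0 0; 9 3.1 0 0 0; 9 3.4 0 0 0; 9 3.6 0 0 0; 9 3.8 0 0 0; 9 3.8 0 0 0"

```text
clock: 23.8
ee_pos: [0.5954, -0.0286, 0.015]
orientation: [3.141, 0.007, -0.116]
ft_force: [-8.4, 0.6, 4.3]
finger_gap: 0.965
grasp_force: 4.2
```

```bash
python3 - <<'E'
from h import *
find('side'); go(b2w([-.05,-.04]),.0157,-6.9); im,_=shot('side','s5')
cv2.imwrite('pics/c5.png',cv2.resize(im[130:290,110:310],None,fx=3.5,fy=3.5)[:,:,::-1])
E
```

```text
tube bay c [-36.2  66.9] size [156.5  47.3] theta 0.5 npx 902
 endA [-35.  209.4] endB [-37.4 -75.6]
delta [ 1.08  0.12 -0.07] spin 0.2 | tgt [ 0.6061 -0.031 ] now [ 0.5954 -0.0286  0.015 ] bay [-0.0608 -0.0389] -6.7 F [-7.7  0.4  4.4] t 23.85 q [-0.07  0.7   0.03  2.03 -0.05  0.42 -1.68]
```

View pics/c5.png

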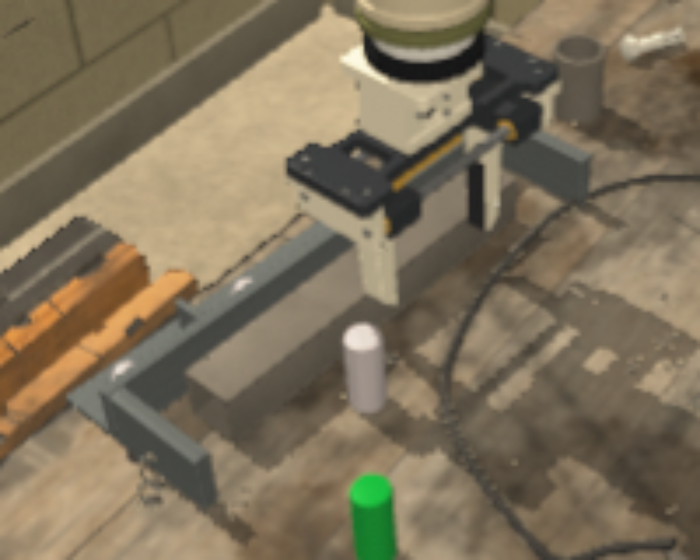

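The tube is inside behind the post, parallel to the fence, with a small gap left. I'll finish the push gently.

play_rows:
  deltas: "9 0.2 0 0 0; 9 0.4 0 0 0; 9 0.6 0 0 0; 9 0.8 0 0 0; 9 1 0 0 0; 9 1.1 0 0 0; 9 1.2 0 0 0; 9 1.3 0 0 0; 9 1.3 0 0 0; 9 1.3 0 0 0"

```text
clock: 25.15
ee_pos: [0.6079, -0.0298, 0.015]
orientation: [3.141, 0.008, -0.116]
ft_force: [-9.3, 0.5, 5.4]
finger_gap: 0.965
grasp_force: 4.9
```

```bash
python3 - <<'E'
from h import *
im,w,c,th=find('side'); go(b2w([-.05,-.04]),.0157,-6.9)
E
```

```text
tube bay c [-31.5  68.8] size [153.   54.9] theta 0.5 npx 858
 endA [-30.4 211.3] endB [-32.6 -73.7]
delta [-0.16  0.14 -0.07] spin 0.3 | tgt [ 0.6061 -0.031 ] now [ 0.6078 -0.0298  0.015 ] bay [-0.0484 -0.0386] -6.6 F [-9.4  0.3  5.5] t 25.2 q [-0.07  0.71  0.03  2.   -0.05  0.44 -1.68]
```

Not yet on the fence, since the force hasn't risen. I'll push a few mm more, then back off, lift and measure.

play_rows:
  deltas: "9 0.1 0 0 0; 9 0.2 0 0 0; 9 0.3 0 0 0; 9 0.3 0 0 0; 9 0 0 0 0; 9 -1 0 0 0; 9 -2 0 0 0; 9 -2 0 -4 0; 9 -3 0 -9 0; 9 -6 0 -12 0"

```text
clock: 26.45
ee_pos: [0.5537, -0.0232, 0.1377]
orientation: [-3.141, -0.004, -0.118]
ft_force: [1.2, -0.8, -1.1]
finger_gap: 0.969
grasp_force: 0.0
```

```bash
cat >> h.py <<'E'
def final(cam):
    """fit the tube near top edge and ends: points at tube height 38-42 nearer than fence"""
    im,d=bot.get_image(cam); w=cloud(cam,d); X=(w[...,:2]-B)@R(BY)*1000; z=w[...,2]*1000
    m=(z>34)&(z<46)&(X[...,0]<-6)&(X[...,0]>-80)&(np.abs(X[...,1])<172)
    P=X[m]; e=[]
    for y in np.arange(-110,111,10):
        q=P[np.abs(P[:,1]-y)<5]
        if len(q)>3: e.append((y,np.percentile(q[:,0],4)))
    e=np.array(e); k=np.polyfit(*e.T,1); print(cam,'near face x at mid',round(k[1],1),'slope',round(k[0],3),'n',len(e),'y range',np.round(np.percentile(P[:,1],[.5,99.5]),1)); print(e.round().astype(int).tolist()); return im
E
python3 - <<'E'
from h import *
final('top'); im=final('side'); go(b2w([-.2,-.04]),.1,-6.9)
E
```

```text
top near face x at mid -271.3 slope -3.293 n 2 y range [-139.9  143.7]
[[-80, -8], [-70, -41]]
side near face x at mid -41.2 slope -0.005 n 23 y range [-138.2  144. ]
[[-110, -40], [-100, -41], [-90, -41], [-80, -41], [-70, -40], [-60, -41], [-50, -41], [-40, -41], [-30, -41], [-20, -42], [-10, -41], [0, -40], [10, -42], [20, -42], [30, -42], [40, -42], [50, -41], [60, -42], [70, -42], [80, -41], [90, -42], [100, -41], [110, -42]]
delta [-9.45  0.09  3.86] spin 0.2 | tgt [ 0.4571 -0.013 ] now [ 0.5511 -0.0231  0.1386] bay [-0.1055 -0.0388] -6.7 F [ 0.5 -0.2  0. ] t 26.55 q [-0.1   0.47  0.06  2.06 -0.05  0.61 -1.7 ]
```

```bash
python3 -c "
from plant import bot
print(bot.sign_off())"
```

```text
the job is handed in; nothing more can be done
None
```

The job is handed in at about 27 s: the tube lies along the fence (near face about 41 mm from it, for a 40 mm tube; slope 0.005 rad; about 3 mm off-centre), the arm is clear, and I never went near the pipe, soapstone or bolt, though I didn't re-measure them.

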